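# Put the glass cutter in its case and click the lid shut

### The arm

A 7-joint arm with a two-finger parallel gripper is mounted at the origin on a cart in front of the work surface, level with it; the furniture and walls round the work are solid. World frame = base frame: x ahead of the robot, y to its left, z up, the work surface at z = 0. Lengths are in m, angles in rad, forces in N, time in s.
With the tool pointing down it reaches from about 0.425 to 0.875 m from the base axis. Payload 4.7 kg.
Tool frame: the origin (TCP) lies midway between the tips of the shut fingers; the grasp point (between the pads) lies r.grip_depth behind it (r.grip_depth is the distance from the TCP to the grasp point, in m); z points along the fingers, y is the line along which they close (so a half turn about z gives the same grasp; the last joint's range is limited). The gripper opens to 85 mm and grips with 20 to 120 N. Pads are 22 mm wide; open, the fingers measure 114 mm over their backs; the gripper's body (76 mm by 85 mm) begins 54 mm behind the grasp point. The pads swing forward as they close: fully open they stand 13 mm farther back than shut.
Start: joints at [1.329, 0.321, -0.07, 1.45, 0.023, 1.371, -0.057], TCP at [0.164, -0.629, 0.231] pointing down, gripper open.
Joint ranges: [-2.86, 2.86], [-0.3, 2.09], [-1.38, 1.24], [0.06, 2.45], [-1.56, 4.7], [0.09, 2.05], [-2.69, 2.69]. Speed limits (rad/s): [2.57, 2.57, 3.14, 3.14, 3.14, 3.14, 3.14].

### API

Orientations are given as a rotation vector (axis times angle).
In Python, from rig import r gives the robot as it stands.
- The arm moves only by the tool apply_moves, never from a script. Its argument "commands" is a list of rows, each a list of 7 numbers: the shift along the tool's x, y, z as a fraction of full scale, then the turn, a rotation vector about the tool's x, y, z as a fraction of full scale, then the closure, from 0 (fully open) to 1 (shut). In form: [[dx, dy, dz, rx, ry, rz, claw], ...]. A call has 1 to 12 rows; each row shifts and turns the commanded pose from where the row before left it, along the tool's axes as they then stand; what a row does not reach is not made up. Full scale, the value 1, is 0.03 m for a shift and pi rad for a turn. A row lasts 1/10 s, in which the tool goes at most 50 mm and 8.59 degrees, less where a joint would pass 70% of its speed; a pose out of reach is approached as far as the arm can. A call with a number of a shift or a turn outside -1 to 1 is refused whole. A call with a gripper value outside its range is refused whole. The fingers move at their own pace and stop on an object; "grip_force" is the grip in N (left out, the last holds). Time passes only in rows, so rows that do not move let the fingers close. It gives the time, the measured TCP pose, the force, the opening and the grip force at its end, in the units of the state.
- r.observe(): the state, without advancing time (a new reading comes with each control period).
- r.camera(name): name is "scene" or "top" or "wrist"; returns a dict with "image" (384x512x3 uint8, red, green, blue), "z_map" (384x512 float32, m along the optical axis (not along the pixel's ray), 0 where there is no reading), "camera_matrix" (3x3 intrinsics, pixels), "extrinsics" (4x4, takes a point from camera to world coordinates). Camera axes: x right, y down, z forward; pixel columns grow to the right and rows downward; lengths in m; the calibration is good to about 2 mm. A picture is of the moment at which its call begins.
- r.hand_in(): hands the job in; it is judged then, once.
The state is a dict: "clock": time; "qpos": joint angles; "qd": joint speeds; "tau": joint torques, N m; "eef_pos": TCP position; "tool_rot": TCP orientation; "wrist_force": force on the tool from outside, world axes, zero at the start; "wrist_torque": the same for the moment, N m; "finger_gap": finger opening in m; "grasp_force": force on a finger pad.
Only numpy, scipy, OpenCV 4.12 (cv2) and the standard library are available. Lean on these libraries where they do the work, as an engineer would, in place of code of your own. Each camera call takes 0.05 s, during which the arm holds its last target. There are 200 camera calls.

### The job

Lay the glass cutter in its open hard case, then swing the sprung lid over and press its front edge down past the catch until it clicks and the lid stays shut by itself. Feel your way down: the thin lid cracks if it is pressed with more than 20 N, and leave the tin, the reel and the bottle behind the work where they stand.

Things in the scene. Friction and masses are not known exactly. Their poses are not given: they have to be found in the camera images.
- case: Grey hard case screwed to the bench (cannot slide), 112 x 156 mm (its x, y), 25 mm high without lid. Origin: centre of its underside; z up, +x towards the hinge, y along the hinge, -x the front. Outside the middle of the front, x = -62 to -74 mm, a plate with two stops and a steel spring catch, 24 mm wide, is clamped to two guide bars; all lower than the shut lid's top. No need to touch it.
- case_floor (a point): Centre of the case's inner floor (rubber liner), 12 mm above the case's underside; axes as the case's. The floor is 102 x 146 mm (x, y) inside 5 mm walls whose rim is 13 mm above this point.
- lid_hinge (a point): Middle of the lid's hinge line, at [60.5, 0, 25] mm in the case's frame; the line runs along the case's y; axes as the case's. The lid is a grey hollow shell: 122 mm from hinge line to free edge, 164 mm wide, 3 mm thick, rim walls 25 mm deep. When shut it leaves 13 mm free above the tray's rim.
- case_lid (a joint): Lid angle, rad: 0 is level, growing as it opens; stands open near 1.65, past upright. A weak spring opens it (about 1.5 N at the front edge when nearly shut) unless latched. The catch resists over about 3 mm with 6 to 13 N at the edge, gives, and 3 mm lower hard stops follow. Its plate is set up to 10 mm higher or lower each time, unmeasured: latched, the joint may read -0.09 to 0.1.
- lid_edge (a point): Point on the lid's outer (upper) face where to press: 16 mm inside the middle of the free front edge, 106 mm from the hinge line and 17 mm above the plane through it. Fixed to the lid; z is the lid's outward normal, x points to the hinge. Nearer the hinge the catch takes more force, twice as much at half way.
- cutter_grip (a point): Middle of the glass cutter's barrel, where to grip it, 7 mm above what it lies on. x runs along the cutter: the 14 mm thick barrel reaches from -45 to +45 mm, the thin wheel end on to +73 mm (118 mm in all); z up.
- cutter: The glass cutter itself: pencil-shaped, plain barrel, loose on the bench, about 0.08 kg. It fits in the case only with its length along the case's y. Grip by cutter_grip; this body's own axes are turned a few degrees from the barrel and mean nothing.
- flux_tin: round tin with a lid, 71 mm across, 32 mm high, origin at the middle of its underside. Bystander.
- reel: reel of solder lying flat, 89 mm across, 24 mm high, origin at the middle of its underside. Bystander.
- glue: white glue bottle, 52 mm across, 166 mm high, origin at the middle of its underside. Bystander.

How it is judged:
On the way:
1. the cutter lies in the open case, let go (x of cutter_grip in the frame of case between -0.045 and 0.045 m and y of cutter_grip in the frame of case between -0.035 and 0.035 m and z of cutter_grip in the frame of case below 0.026 m and contact force between cutter and the fingers below 0.1 N and value of joint case_lid above 0.5 rad), for 0.2 s.
At the end, for the whole second after the job is handed in: The lid is held shut by its catch alone (joint below 0.13 rad) with the cutter at rest inside: the middle of its barrel within 45 mm (x) and 35 mm (y) of the case's centre and less than 26 mm above the case's underside (value of joint case_lid below 0.13 rad and x of cutter_grip in the frame of case between -0.045 and 0.045 m and y of cutter_grip in the frame of case between -0.035 and 0.035 m and z of cutter_grip in the frame of case below 0.026 m and linear speed of cutter below 0.02 m/s); the robot touches nothing.
It fails at once if the lid is pressed with more than 20 N (contact force between case_lid and the fingers above 20 N or contact force between case_lid and the arm above 20 N).
It fails at once if the tin, the reel or the bottle is moved more than 20 mm (distance of any of flux_tin, reel, glue from where it was at the start of the episode above 0.02 m).
It also fails if it takes over 72 s, if anything falls off the work surface, if the arm or the gripper's body presses on something with over 40 N, if the wrist force passes 120 N, or if a joint passes its speed limit or range.

## Working session

There is one attempt and no reset: what is moved stays moved. The work goes in short steps, Python scripts to look and compute and a tool call to move; the robot and the scene stay as the last step left them, time stands still between calls to the robot, and variables do not carry over. Pictures are saved under pics/ and viewed, at most 10 in all, crops included, and the job is handed in when it is done.

Besides the shell and the picture viewer there is one more tool, called after "Request:" as name(argument=value, ...) on one line, values as JSON. apply_moves: Moves the arm, as the interface text tells. Its arguments: {"type":"object","properties":{"commands":{"type":"array","items":{"type":"array","items":{"type":"number","minimum":-1,"maximum":1}}},"grip_force":{"type":"number"}},"required":["commands"]}

```bash
mkdir -p pics; ls
python3 - <<'E'
from rig import r
import cv2,numpy as np,pickle
print(r.observe(), r.grip_depth)
d={}
for n in("top","scene"):
    c=r.camera(n);d[n]=c
    cv2.imwrite(f"pics/{n}0.png",cv2.resize(c["image"][:,:,::-1],None,fx=1.5,fy=1.5,interpolation=cv2.INTER_CUBIC))
    print(n,c["extrinsics"].round(3).tolist(),c["camera_matrix"].round(1).tolist())
pickle.dump(d,open("c0.pkl","wb"))
E
```

```text
pics
{'clock': 0.0, 'qpos': array([ 1.32908854,  0.32184891, -0.0700649 ,  1.45168033,  0.02260764,
        1.37078172, -0.05694019]), 'qd': array([ 8.71428882e-04,  6.46553793e-04, -5.99513643e-04, -6.56026104e-04,
       -6.93345664e-05,  2.26885995e-03, -3.16357527e-04]), 'tau': array([-5.00094902e-04, -4.93589044e+01, -3.82719655e-01, -3.14337158e+01,
        1.28205409e-02,  1.14915657e-02,  5.90275221e-06]), 'eef_pos': array([ 0.16427015, -0.62834699,  0.23020383]), 'tool_rot': array([-3.11405271e+00, -4.00443330e-01,  5.59531978e-04]), 'wrist_force': array([0.4180656 , 0.7113931 , 0.35361304]), 'wrist_torque': array([0.03825113, 0.02077259, 0.00384219]), 'grasp_force': 0.0, 'finger_gap': 0.08544591221629276} 0.0187
top [[0.024, -0.993, 0.112, 0.562], [-0.999, -0.028, -0.03, -0.077], [0.033, -0.111, -0.993, 0.889], [0.0, 0.0, 0.0, 1.0]] [[383.3, 0.0, 247.6], [0.0, 383.3, 192.4], [0.0, 0.0, 1.0]]
scene [[-0.683, -0.317, 0.658, 0.067], [-0.73, 0.293, -0.617, 0.431], [0.003, -0.902, -0.432, 0.413], [0.0, 0.0, 0.0, 1.0]] [[372.4, 0.0, 250.0], [0.0, 372.4, 187.3], [0.0, 0.0, 1.0]]
```

View pics/top0.png

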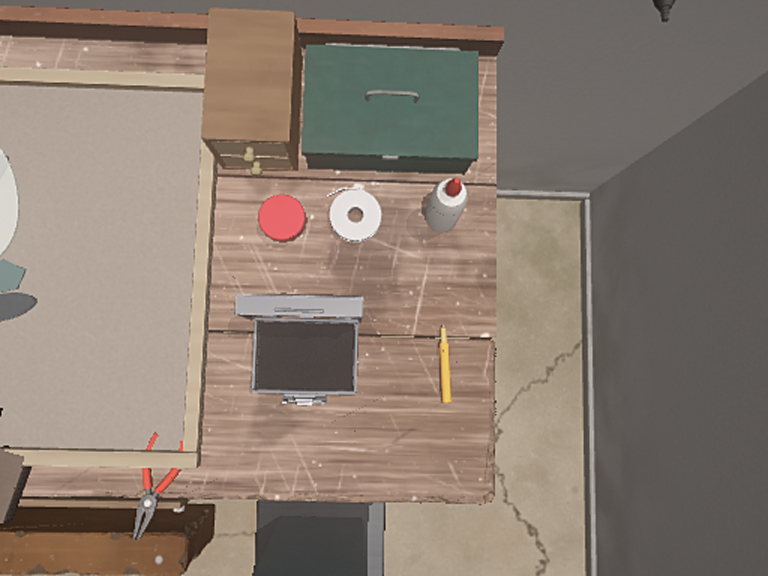

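View pics/scene0.png

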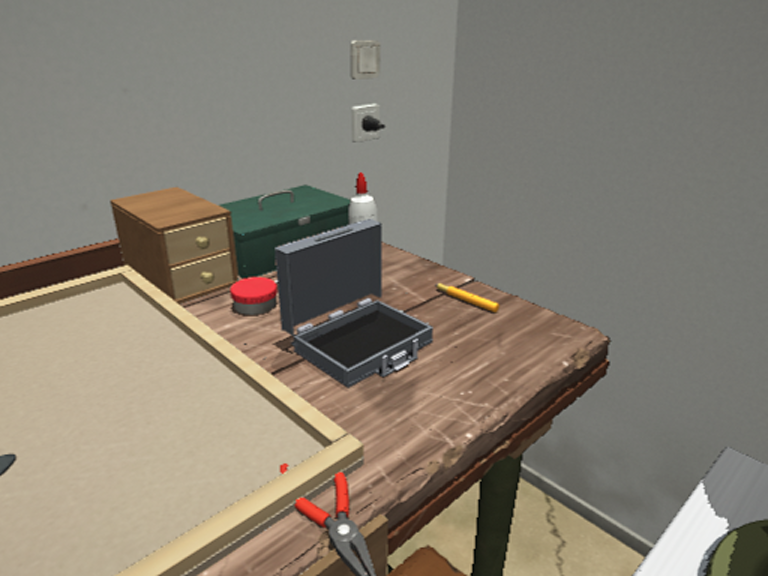

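The top view shows the case with its rim corners near (253,318), (358,318), (357,392), (252,392). The open lid is at rows 295–318, on the far side (+x). The cutter runs from the wheel tip at (443,327) to the barrel end at (446,402), and the bystanders stand further back.

```bash
cat > h.py <<'E'
import numpy as np
def ray(c,u,v,z):  # pixel (native) onto plane z
    K,E=c["camera_matrix"],c["extrinsics"]
    d=E[:3,:3]@np.linalg.solve(K,[u,v,1.]); o=E[:3,3]
    return o+d*(z-o[2])/d[2]
def cloud(c):
    K,E,Z=c["camera_matrix"],c["extrinsics"],c["z_map"].astype(float)
    v,u=np.mgrid[:Z.shape[0],:Z.shape[1]]
    P=np.stack([(u-K[0,2])/K[0,0]*Z,(v-K[1,2])/K[1,1]*Z,Z],-1)
    P=P@E[:3,:3].T+E[:3,3]; P[Z==0]=np.nan
    return P
E
python3 - <<'E'
import pickle,numpy as np,cv2
from h import *
d=pickle.load(open("c0.pkl","rb"));c=d["top"]
for n,(u,v,z) in dict(rimTL=(253,318,.025),rimTR=(358,318,.025),rimBR=(357,392,.025),rimBL=(252,392,.025),tip=(443,327,.007),end=(446,402,.007)).items(): print(n,ray(c,u/1.5,v/1.5,z).round(4))
P=cloud(c);im=c["image"].astype(int)
print("table z",np.nanmedian(P[280:300,200:300,2]))
m=(im[...,0]>170)&(im[...,2]<110)&(im[...,1]>110)
m[:, :270]=0;m[:210]=0;m[275:]=0
v,u=np.nonzero(m)
Q=np.array([ray(c,a,b,.007)[:2] for a,b in zip(u,v)]);
mean,ev=cv2.PCACompute(Q,None)
t=(Q-mean)@ev[0];print("cutter",mean,ev[0],t.min(),t.max(),(mean+ev[0]*t.min()),(mean+ev[0]*t.max()),len(Q))
# rim points per height
x,y,z=P[...,0],P[...,1],P[...,2]
s=(abs(z-.025)<.005)&(x>.35)&(x<.7)&(y<.15)&(y>-.2)
print("rim rect",cv2.minAreaRect(P[s][:,:2].astype(np.float32)),s.sum())
s=(z>.06)&(x>.4)&(x<.62)&(y<.15)&(y>-.17); print("lid",np.nanpercentile(P[s],[1,50,99],axis=0))
c=d["scene"];P=cloud(c);x,y,z=P[...,0],P[...,1],P[...,2]
s=(abs(z-.025)<.004)&(x>.35)&(x<.7)&(y<.15)&(y>-.15)
print("rim rect",cv2.minAreaRect(P[s][:,:2].astype(np.float32)),s.sum())
s=(z>.05)&(z<.15)&(x>.4)&(x<.65)&(y<.2)&(y>-.17); print("lid",np.nanpercentile(P[s],[1,50,99],axis=0))
E
```

```text
rimTL [0.6096 0.0719 0.025 ]
rimTR [ 0.6138 -0.0848  0.025 ]
rimBR [ 0.5041 -0.0863  0.025 ]
rimBL [0.5007 0.0683 0.025 ]
tip [ 0.6044 -0.2161  0.007 ]
end [ 0.4909 -0.2219  0.007 ]
table z -0.00021554398165979372
cutter [[ 0.53695013 -0.21961333]] [0.99831097 0.05809658] -0.04619807937101151 0.06282323536304922 [[ 0.49083008 -0.22229728]] [[ 0.59966725 -0.21596351]] 238
rim rect ((0.5455296635627747, 0.03264157474040985), (0.30880120396614075, 0.2347065657377243), 0.0008354982710443437) 1058
lid [[ 0.60756461 -0.08793838  0.0791259 ]
 [ 0.61365412 -0.00501844  0.14715434]
 [ 0.61992769  0.07339947  0.15119116]]
rim rect ((0.5426373481750488, 0.03148128092288971), (0.23712320625782013, 0.3115784823894501), 89.87989807128906) 1014
lid [[ 0.60433591 -0.08683114  0.0508464 ]
 [ 0.62845036 -0.00354034  0.10090967]
 [ 0.63143716  0.07633285  0.14815339]]
```

Request:
apply_moves(commands=[[0,0,0,0,0,0.0315,0.5],[0,0,0,0,0,0.0315,0.5],[0.94,-0.92,0.2,0,0,0,0.5],[0.94,-0.92,0.2,0,0,0,0.5],[0.94,-0.92,0.2,0,0,0,0.5],[0.94,-0.92,0.2,0,0,0,0.5],[0.94,-0.92,0.2,0,0,0,0.5],[0.94,-0.92,0.2,0,0,0,0.5],[0.94,-0.92,0.2,0,0,0,0.5],[0.94,-0.92,0.2,0,0,0,0.5],[0.94,-0.92,0.2,0,0,0,0.5],[0.94,-0.92,0.2,0,0,0,0.5]])

```text
clock: 1.3
eef_pos: [0.4306, -0.3356, 0.1708]
tool_rot: [-3.14, -0.091, 0.001]
wrist_force: [0.2, -0.5, -0.7]
finger_gap: 0.0427
grasp_force: 0.0
```

Request:
apply_moves(commands=[[0.94,-0.92,0.5,0,0,0,0.5],[0.94,-0.92,0.5,0,0,0,0.5],[0.94,-0.92,0.5,0,0,0,0.5],[0.94,-0.92,0.5,0,0,0,0.5],[0,0,0,0,0,0,0.5],[0,0,0,0,0,0,0.5]])

```text
clock: 1.9
eef_pos: [0.5361, -0.2191, 0.1103]
tool_rot: [-3.139, -0.095, 0.003]
wrist_force: [0.5, -0.3, -0.2]
finger_gap: 0.0425
grasp_force: 0.0
```

```bash
cat >> h.py <<'E'
from scipy.spatial.transform import Rotation as R
def go(o,x,y,z,yaw=None): # units of full scale to reach world xyz (tool down), remaining tilt
    M=R.from_rotvec(o["tool_rot"]).as_matrix(); d=np.array([x,y,z])-o["eef_pos"]
    s=f'pos {o["eef_pos"].round(4)} xaxis {M[:,0].round(4)} zaxis {M[:,2].round(4)} shift {(M.T@d/0.03).round(3)}'
    if yaw is not None:
        c,n=np.cos(yaw),np.sin(yaw); T=np.array([[c,n,0],[n,-c,0],[0,0,-1]])
        s+=f' turn {(R.from_matrix(M.T@T).as_rotvec()/np.pi).round(4)}'
    return s+f' F {o["wrist_force"].round(2)} gap {o["finger_gap"]:.4f} t {o["clock"]:.2f}'
E
python3 - <<'E'
from rig import r
from h import *
import cv2
o=r.observe();print(go(o,.5357,-.2197,.003,.058),o["qpos"].round(2))
c=r.camera("wrist");im=c["image"].astype(int)
cv2.imwrite("pics/w1.png",c["image"][:,:,::-1])
m=((im[...,0]>150)&(im[...,2]<110)&(im[...,1]>100)&(im[...,0]-im[...,2]>80))
n,l,s,_=cv2.connectedComponentsWithStats(m.astype(np.uint8));k=1+s[1:,4].argmax()
v,u=np.nonzero(l==k);Q=np.array([ray(c,a,b,.007)[:2] for a,b in zip(u,v)])
mean,ev=cv2.PCACompute(Q,None);t=(Q-mean)@ev[0]
print(s[k],mean,ev[0],mean+ev[0]*t.min(),mean+ev[0]*t.max())
E
```

```text
pos [ 0.5361 -0.2191  0.1103] xaxis [ 0.9982  0.0605 -0.0018] zaxis [-1.9e-03  8.0e-04 -1.0e+00] shift [-0.007  0.024  3.578] turn [-0.0003  0.0006  0.0008] F [ 0.53 -0.3  -0.21] gap 0.0425 t 1.90 [ 0.69  0.29 -0.4   1.76  0.12  1.12 -1.26]
[ 245  101   20  151 2350] [[ 0.54410698 -0.21864751]] [0.99859788 0.05293647] [[ 0.48806505 -0.22161833]] [[ 0.6018956  -0.21558409]]
```

View pics/w1.png

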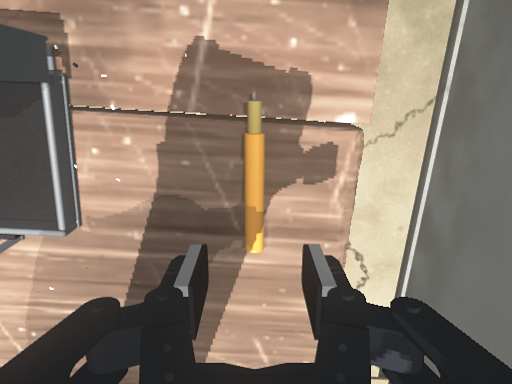

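The wrist view shows the cutter centred between the fingers, from (253,95) to (256,252). I'll descend and grip it.

Request:
apply_moves(commands=[[-0.06,0.01,0.9,0,0,0,0.5],[0,0,0.9,0,0,0,0.5],[0,0,0.8,0,0,0,0.5],[0,0,0.5,0,0,0,0.5],[0,0,0.43,0,0,0,0.5],[0,0,0,0,0,0,0.5],[0,0,0,0,0,0,0.9],[0,0,0,0,0,0,0.9],[0,0,0,0,0,0,0.9],[0,0,0,0,0,0,0.9],[0,0,0,0,0,0,0.9]], grip_force=40)

```text
clock: 3.05
eef_pos: [0.5356, -0.2211, 0.0068]
tool_rot: [3.139, 0.091, 0.003]
wrist_force: [-1.1, -0.1, 6.1]
finger_gap: 0.0127
grasp_force: 41.7
```

Request:
apply_moves(commands=[[0,0,-0.4,0,0,0,0.9],[0,0,-1,0,0,0,0.9],[0,0,-1,0,0,0,0.9],[0,0,-1,0,0,0,0.9],[0,0,0,0,0,-0.0446,0.9],[0,0,0,0,0,-0.0446,0.9],[0,0,0,0,0,-0.0446,0.9],[0,0,0,0,0,-0.0446,0.9],[0,0,0,0,0,-0.0446,0.9],[0,0,0,0,0,-0.0446,0.9]])

```text
clock: 4.05
eef_pos: [0.5341, -0.2205, 0.1077]
tool_rot: [-2.826, -1.373, 0.001]
wrist_force: [0.3, 0.2, -0.4]
finger_gap: 0.0124
grasp_force: 40.9
```

Request:
apply_moves(commands=[[0,0,0,0,0,-0.0446,0.9],[0,0,0,0,0,-0.0446,0.9],[0,0,0,0,0,-0.0446,0.9],[0,0,0,0,0,-0.0446,0.9],[0,0,0,0,0,-0.0446,0.9],[0,0,0,0,0,0,0.9],[0,0,0,0,0,0,0.9]])

```text
clock: 4.75
eef_pos: [0.5342, -0.2207, 0.1076]
tool_rot: [-2.193, -2.249, 0.0]
wrist_force: [-0.6, 0.1, -0.9]
finger_gap: 0.0128
grasp_force: 40.9
```

Run:
```python
from rig import r
from h import *
o=r.observe();print(go(o,.545,-.022,.1,1.598),o["qpos"].round(2))
```

```text
pos [ 0.5342 -0.2207  0.1076] xaxis [-2.500e-02  9.997e-01 -1.000e-04] zaxis [-2.e-04 -1.e-04 -1.e+00] shift [6.612 0.524 0.252] turn [-0.0001  0.     -0.0007] F [-0.58  0.09 -0.94] gap 0.0128 t 4.75 [ 0.88  0.32 -0.63  1.76  0.21  1.12  0.21]
```

Request:
apply_moves(commands=[[0.95,0.08,0,0,0,0,0.9],[0.95,0.08,0,0,0,0,0.9],[0.95,0.08,0,0,0,0,0.9],[0.95,0.08,0,0,0,0,0.9],[0.95,0.08,0,0,0,0,0.9],[0.95,0.08,0,0,0,0,0.9],[0.6,0.04,0,0,0,0,0.9],[0.3,0,0,0,0,0,0.9],[0,0,0.5,0,0,0,0.9],[0,0,0,0,0,0,0.9]])

```text
clock: 5.75
eef_pos: [0.5427, -0.0237, 0.09]
tool_rot: [-2.19, -2.249, 0.005]
wrist_force: [-0.8, -0.9, -0.5]
finger_gap: 0.0126
grasp_force: 40.9
```

Run:
```python
from rig import r
from h import *
import cv2,numpy as np
o=r.observe();print(go(o,.545,-.022,.017,1.598))
a=r.camera("top")["image"][150:300,130:260,::-1];b=r.camera("wrist")["image"][:,:,::-1]
a=cv2.resize(a,None,fx=2.56,fy=2.56)
cv2.imwrite("pics/p2.png",cv2.resize(np.hstack([a,b[:384]]) if a.shape[0]==384 else b,(800,368)))
```

```text
pos [ 0.5427 -0.0237  0.09  ] xaxis [-2.650e-02  9.996e-01 -5.000e-04] zaxis [-4.e-03 -6.e-04 -1.e+00] shift [0.057 0.089 2.434] turn [-0.0013  0.0002 -0.0002] F [-0.78 -0.93 -0.52] gap 0.0126 t 5.75
```

View pics/p2.png

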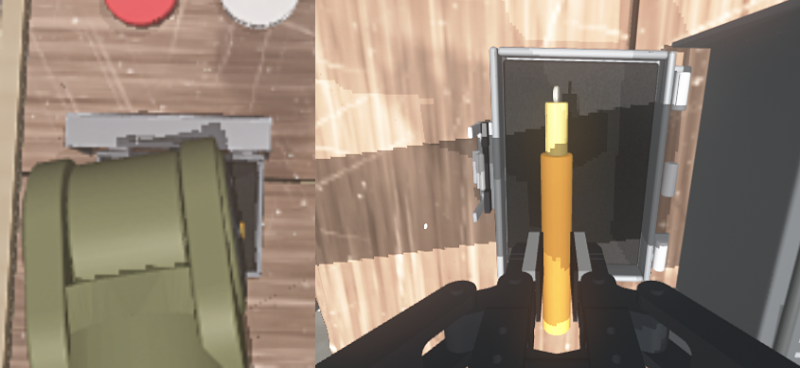

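The cutter lies along the case's long axis, wheel toward +y, and is centred over the opening at about (555,200). I'll lower it and let go.

Request:
apply_moves(commands=[[0.05,0.05,0.6,0,0,0,0.9],[0,0,0.6,0,0,0,0.9],[0,0,0.5,0,0,0,0.9],[0,0,0.3,0,0,0,0.9],[0,0,0.2,0,0,0,0.9],[0,0,0.12,0,0,0,0.9],[0,0,0,0,0,0,0.9],[0,0,0,0,0,0,0.9]])

```text
clock: 6.65
eef_pos: [0.5463, -0.0208, 0.0233]
tool_rot: [2.189, 2.252, 0.001]
wrist_force: [0.2, -0.8, -0.2]
finger_gap: 0.0127
grasp_force: 40.9
```

Request:
apply_moves(commands=[[0,0,0,0,0,0,0.7],[0,0,0,0,0,0,0.65],[0,0,0,0,0,0,0.65],[0,0,0,0,0,0,0.65],[0,0,-0.3,0,0,0,0.65],[0,0,-0.6,0,0,0,0.65],[0,0,-0.8,0,0,0,0.65],[0,0,-1,0,0,0,0.65],[0,0,-1,0,0,0,0.65],[0,0,-1,0,0,0,0.65],[0,0,0,0,0,0,0.65]])

```text
clock: 7.75
eef_pos: [0.5489, -0.0204, 0.169]
tool_rot: [2.184, 2.248, 0.007]
wrist_force: [-0.5, -0.4, 0.5]
finger_gap: 0.03
grasp_force: 0.0
```

Run:
```python
from rig import r
from h import *
import cv2,numpy as np
o=r.observe();print(go(o,.68,-.008,.22,1.598),o["qpos"].round(2))
c=r.camera("wrist");im=c["image"].astype(int);cv2.imwrite("pics/p3.png",c["image"][:,:,::-1])
m=((im[...,0]>130)&(im[...,2]<110)&(im[...,1]>90)&(im[...,0]-im[...,2]>80))
n,l,s,_=cv2.connectedComponentsWithStats(m.astype(np.uint8));k=1+s[1:,4].argmax()
v,u=np.nonzero(l==k);Q=np.array([ray(c,a,b,.019)[:2] for a,b in zip(u,v)])
mean,ev=cv2.PCACompute(Q,None);t=(Q-mean)@ev[0]
print(s[k],mean,ev[0],mean+ev[0]*t.min(),mean+ev[0]*t.max())
```

```text
pos [ 0.5489 -0.0204  0.169 ] xaxis [-0.0286  0.9996 -0.0019] zaxis [ 0.0085 -0.0016 -1.    ] shift [ 0.286  4.395 -1.665] turn [0.0027 0.0006 0.0005] F [-0.49 -0.36  0.48] gap 0.0300 t 7.75 [ 0.66  0.21 -0.75  1.77  0.16  1.21 -0.1 ]
[ 242  125   17  103 1446] [[ 0.54447862 -0.01404301]] [-0.02893232  0.99958137] [[ 0.54601389 -0.06708481]] [[0.54335424 0.02480329]]
```

View pics/p3.png

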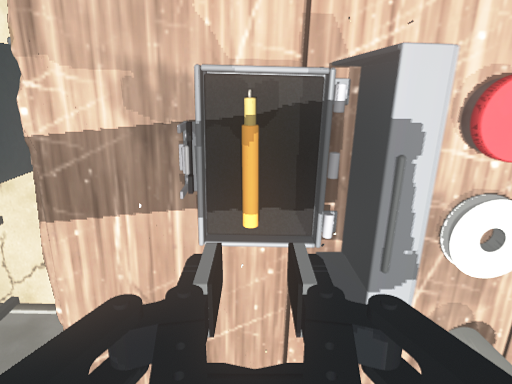

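The cutter lies inside the case (column 250, rows 92–228), clear of the walls. Next I'll raise the tool, shut the fingers, turn back and cross over behind the lid.

Request:
apply_moves(commands=[[0,0,-0.8,0,0,0,1],[0,0,-0.8,0,0,0.03,1],[0,0,-0.6,0,0,0.045,1],[0,0,0,0,0,0.045,1],[0,0,0,0,0,0.045,1],[0,0,0,0,0,0.045,1],[0,0,0,0,0,0.045,1],[0,0,0,0,0,0.045,1],[0,0,0,0,0,0.045,1],[0,0,0,0,0,0.045,1],[0,0,0,0,0,0.045,1],[0,0,0,0,0,0.045,1]])

```text
clock: 9.0
eef_pos: [0.5451, -0.0207, 0.2286]
tool_rot: [-3.138, -0.134, 0.004]
wrist_force: [0.2, -0.2, -0.3]
finger_gap: -0.0
grasp_force: 0.0
```

Request:
apply_moves(commands=[[0.5,-0.1,0,0,0,0.02,1],[0.9,-0.1,0,0,0,0,1],[0.9,-0.1,0,0,0,0,1],[0.9,-0.1,0,0,0,0,1],[0.9,0,0,0,0,0,1],[0.5,0,0,0,0,0,1],[0,0,0,0,0,0,1],[0,0,0,0,0,0,1]])

```text
clock: 9.8
eef_pos: [0.6824, -0.0036, 0.2284]
tool_rot: [-3.141, -0.045, 0.004]
wrist_force: [1.0, 0.4, -0.1]
finger_gap: -0.0001
grasp_force: 0.0
```

Run:
```python
from rig import r
from h import *
import cv2,numpy as np
o=r.observe();print(go(o,.68,-.004,.122,.027),o["qpos"].round(2))
for n in("scene","top"):
    c=r.camera(n);P=cloud(c);x,y,z=P[...,0],P[...,1],P[...,2]
    s=(z>.04)&(z<.155)&(x>.56)&(x<.68)&(abs(y+.005)<.09);print(n,s.sum(),np.nanpercentile(P[s],[0,1,50,99,100],axis=0).round(4).tolist())
```

```text
pos [ 0.6824 -0.0036  0.2284] xaxis [ 0.9996  0.029  -0.0028] zaxis [-2.8e-03  4.0e-04 -1.0e+00] shift [-0.069  0.011  3.546] turn [-0.0001  0.0009  0.0006] F [ 0.96  0.41 -0.05] gap -0.0001 t 9.80 [ 0.4   0.46 -0.61  1.34  0.26  1.42 -1.74]
scene 3371 [[0.6038, -0.0889, 0.04], [0.6067, -0.087, 0.0411], [0.6304, -0.0044, 0.0958], [0.6348, 0.0763, 0.1478], [0.6366, 0.0777, 0.1504]]
top 288 [[0.6081, -0.0882, 0.047], [0.6107, -0.088, 0.1057], [0.6256, -0.0683, 0.1466], [0.6391, -0.0483, 0.1495], [0.6392, -0.0466, 0.1499]]
```

Run:
```python
import numpy as np
def T(t,s=.108,h=.017): return np.array([.616-s*np.cos(t)+h*np.sin(t)+.011,.025+s*np.sin(t)+h*np.cos(t)])
th=np.arange(1.7,0.1,-.1);p=None
for t in th:
    q=T(t);print(round(t,2),q.round(4),"" if p is None else ((q-p)/.03*[1,-1]).round(2));p=q
```

```text
1.7 [0.6578 0.1299] 
1.6 [0.6471 0.1325] [-0.35 -0.08]
1.5 [0.6363 0.1339] [-0.36 -0.05]
1.4 [0.6254 0.1343] [-0.36 -0.01]
1.3 [0.6145 0.1336] [-0.36  0.02]
1.2 [0.6037 0.1318] [-0.36  0.06]
1.1 [0.5932 0.129 ] [-0.35  0.1 ]
1.0 [0.583  0.1251] [-0.34  0.13]
0.9 [0.5732 0.1202] [-0.33  0.16]
0.8 [0.564  0.1143] [-0.31  0.19]
0.7 [0.5553 0.1076] [-0.29  0.22]
0.6 [0.5475 0.1   ] [-0.26  0.25]
0.5 [0.5404 0.0917] [-0.24  0.28]
0.4 [0.5341 0.0827] [-0.21  0.3 ]
0.3 [0.5288 0.0732] [-0.18  0.32]
0.2 [0.5245 0.0631] [-0.14  0.33]
```

Request:
apply_moves(commands=[[0,0,0.9,0,0,0,1],[0,0,0.9,0,0,0,1],[0,0,0.9,0,0,0,1],[0,0,0.6,0,0,0,1],[0,0,0,0,0,0,1]])

```text
clock: 10.4
eef_pos: [0.6804, -0.0046, 0.1279]
tool_rot: [3.141, 0.044, -0.009]
wrist_force: [-1.3, 0.2, 0.2]
finger_gap: -0.0
grasp_force: 0.0
```

Request:
apply_moves(commands=[[-0.25,0,0,0,0,0,1],[-0.25,0,-0.05,0,0,0,1],[-0.25,0,-0.1,0,0,0,1],[-0.25,0,-0.05,0,0,0,1],[-0.25,0,-0.05,0,0,0,1],[-0.3,0,0,0,0,0,1],[-0.36,0,0,0,0,0,1],[-0.36,0,0,0,0,0,1]])

```text
clock: 11.2
eef_pos: [0.6143, -0.0058, 0.1383]
tool_rot: [-3.141, -0.045, -0.0]
wrist_force: [0.1, -0.5, -0.7]
finger_gap: -0.0001
grasp_force: 0.4
```

Run:
```python
from rig import r
from h import *
import cv2
print(go(r.observe(),.6037,-.006,.1318,.027))
c=r.camera("scene");cv2.imwrite("pics/s4.png",cv2.resize(c["image"][90:290,130:350,::-1],None,fx=2.5,fy=2.5))
```

```text
pos [ 0.6143 -0.0058  0.1383] xaxis [9.996e-01 2.840e-02 1.000e-04] zaxis [ 1.e-04  1.e-04 -1.e+00] shift [-0.353 -0.002  0.216] turn [-0.     -0.      0.0005] F [ 0.14 -0.47 -0.71] gap -0.0001 t 11.20
```

View pics/s4.png

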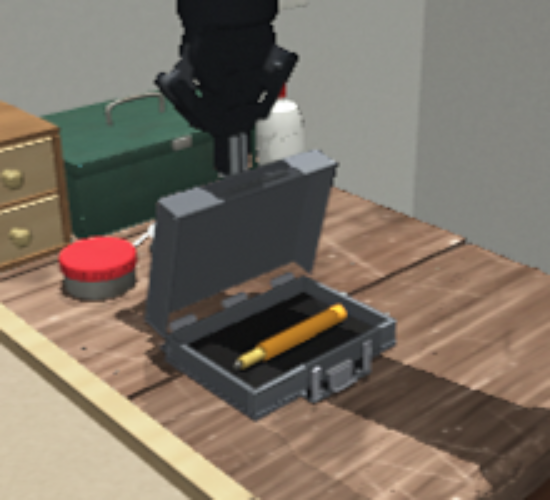

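The lid is swinging over ahead of the finger at (237,155), leaning forward at about 1.3 rad, with the cutter still in place. I'll carry on along the arc.

Request:
apply_moves(commands=[[-0.36,0,0.12,0,0,0,1],[-0.35,0,0.16,0,0,0,1],[-0.34,0,0.17,0,0,0,1],[-0.33,0,0.18,0,0,0,1],[-0.31,0,0.2,0,0,0,1],[-0.29,0,0.22,0,0,0,1],[0,0,0,0,0,0,1]])

```text
clock: 11.95
eef_pos: [0.5538, -0.0077, 0.1055]
tool_rot: [3.141, 0.045, -0.005]
wrist_force: [-0.9, 0.3, 0.6]
finger_gap: -0.0001
grasp_force: 0.2
```

Request:
apply_moves(commands=[[-0.26,0,0.25,0,0,0,1],[-0.24,0,0.28,0,0,0,1],[-0.21,0,0.3,0,0,0,1],[0,0,0,0,0,0,1]])

```text
clock: 12.35
eef_pos: [0.5323, -0.0083, 0.0801]
tool_rot: [3.141, 0.045, -0.006]
wrist_force: [0.4, -0.0, -0.0]
finger_gap: -0.0001
grasp_force: 0.4
```

Run:
```python
from rig import r
from h import *
import cv2
print(go(r.observe(),.5288,-.008,.0732,.027))
c=r.camera("scene");cv2.imwrite("pics/s5.png",cv2.resize(c["image"][90:290,130:350,::-1],None,fx=2.5,fy=2.5))
```

```text
pos [ 0.5323 -0.0083  0.0801] xaxis [ 0.9996  0.0285 -0.0035] zaxis [-3.5e-03 -2.0e-04 -1.0e+00] shift [-0.117 -0.013  0.229] turn [0.     0.0011 0.0005] F [ 0.37 -0.   -0.01] gap -0.0001 t 12.35
```

View pics/s5.png

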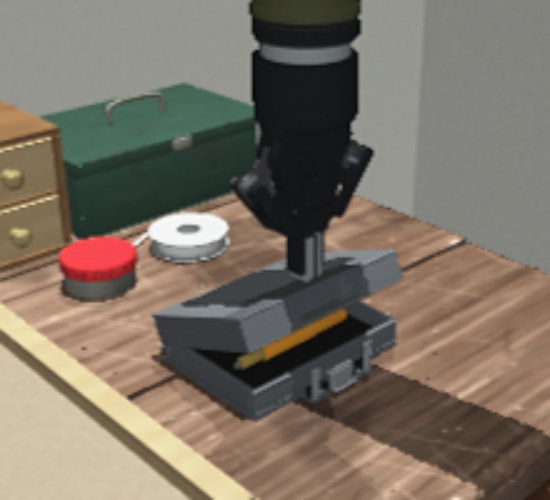

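The lid is at about 0.4 rad, with the fingertips on its top face at (312,275) near the front edge. I'll lower it and then press slowly.

Request:
apply_moves(commands=[[-0.16,0,0.15,0,0,0,1],[-0.16,0,0.15,0,0,0,1],[-0.16,0,0.1,0,0,0,1],[-0.1,0,0.06,0,0,0,1],[0,0,0,0,0,0,1],[0,0,0,0,0,0,1]])

```text
clock: 13.0
eef_pos: [0.5165, -0.0088, 0.068]
tool_rot: [3.141, 0.044, -0.002]
wrist_force: [-0.2, 0.2, 0.3]
finger_gap: -0.0001
grasp_force: 0.5
```

Request:
apply_moves(commands=[[0,0,0.03,0,0,0,1],[0,0,0.03,0,0,0,1],[0,0,0,0,0,0,1]])

```text
clock: 13.3
eef_pos: [0.517, -0.0087, 0.0661]
tool_rot: [3.141, 0.045, -0.001]
wrist_force: [-0.8, 0.1, 1.4]
finger_gap: -0.0
grasp_force: 0.5
```

Request:
apply_moves(commands=[[0,0,0.03,0,0,0,1],[0,0,0.03,0,0,0,1],[0,0,0,0,0,0,1]])

```text
clock: 13.6
eef_pos: [0.517, -0.0086, 0.0643]
tool_rot: [-3.141, -0.045, 0.0]
wrist_force: [-0.1, 0.6, 0.8]
finger_gap: 0.0002
grasp_force: 0.5
```

Request:
apply_moves(commands=[[-0.05,0,0.03,0,0,0,1],[-0.05,0,0.03,0,0,0,1],[0,0,0.02,0,0,0,1],[0,0,0,0,0,0,1]])

```text
clock: 14.0
eef_pos: [0.5141, -0.0087, 0.0621]
tool_rot: [3.141, 0.044, 0.0]
wrist_force: [1.6, 0.1, 0.8]
finger_gap: -0.0002
grasp_force: 0.4
```

Request:
apply_moves(commands=[[0,0,0.03,0,0,0,1],[0,0,0.03,0,0,0,1],[0,0,0,0,0,0,1]])

```text
clock: 14.3
eef_pos: [0.5136, -0.0087, 0.06]
tool_rot: [3.141, 0.045, -0.002]
wrist_force: [-0.7, -0.2, 0.4]
finger_gap: -0.0002
grasp_force: 0.5
```

Request:
apply_moves(commands=[[0,0,0.03,0,0,0,1],[0,0,0.02,0,0,0,1],[0,0,0,0,0,0,1]])

```text
clock: 14.6
eef_pos: [0.5139, -0.0088, 0.0586]
tool_rot: [3.141, 0.045, -0.001]
wrist_force: [0.2, -0.6, 0.4]
finger_gap: -0.0003
grasp_force: 0.5
```

Request:
apply_moves(commands=[[0,0,0.03,0,0,0,1],[0,0,0.02,0,0,0,1],[0,0,0,0,0,0,1]])

```text
clock: 14.9
eef_pos: [0.5141, -0.0088, 0.0572]
tool_rot: [3.141, 0.045, -0.0]
wrist_force: [-0.9, 1.0, 1.6]
finger_gap: -0.0002
grasp_force: 0.5
```

Request:
apply_moves(commands=[[0,0,0.03,0,0,0,1],[0,0,0.02,0,0,0,1],[0,0,0,0,0,0,1]])

```text
clock: 15.2
eef_pos: [0.514, -0.0087, 0.0556]
tool_rot: [3.141, 0.045, -0.0]
wrist_force: [-1.2, -0.2, 0.5]
finger_gap: 0.0001
grasp_force: 0.5
```

Request:
apply_moves(commands=[[0,0,0.02,0,0,0,1],[0,0,0.02,0,0,0,1],[0,0,0,0,0,0,1]])

```text
clock: 15.5
eef_pos: [0.5141, -0.0088, 0.0545]
tool_rot: [3.141, 0.044, -0.0]
wrist_force: [-0.7, -0.9, 0.9]
finger_gap: -0.0
grasp_force: 0.6
```

Request:
apply_moves(commands=[[0,0,0.02,0,0,0,1],[0,0,0.02,0,0,0,1],[0,0,0,0,0,0,1]])

```text
clock: 15.8
eef_pos: [0.5141, -0.0087, 0.0533]
tool_rot: [3.141, 0.045, -0.0]
wrist_force: [-1.1, -0.5, 1.9]
finger_gap: -0.0001
grasp_force: 0.6
```

Request:
apply_moves(commands=[[0,0,0.02,0,0,0,1],[0,0,0.02,0,0,0,1],[0,0,0,0,0,0,1]])

```text
clock: 16.1
eef_pos: [0.5141, -0.0087, 0.0521]
tool_rot: [3.141, 0.045, -0.0]
wrist_force: [-1.1, 0.1, 1.0]
finger_gap: 0.0001
grasp_force: 0.6
```

Request:
apply_moves(commands=[[0,0,0.02,0,0,0,1],[0,0,0.02,0,0,0,1],[0,0,0,0,0,0,1]])

```text
clock: 16.4
eef_pos: [0.5141, -0.0087, 0.0509]
tool_rot: [3.141, 0.045, -0.0]
wrist_force: [-0.4, -0.7, 1.3]
finger_gap: -0.0002
grasp_force: 0.6
```

Request:
apply_moves(commands=[[0,0,0.02,0,0,0,1],[0,0,0.02,0,0,0,1],[0,0,0,0,0,0,1]])

```text
clock: 16.7
eef_pos: [0.5141, -0.0088, 0.0497]
tool_rot: [3.141, 0.045, -0.0]
wrist_force: [-1.4, 0.5, 1.2]
finger_gap: 0.0
grasp_force: 0.6
```

Request:
apply_moves(commands=[[0,0,0.02,0,0,0,1],[0,0,0.02,0,0,0,1],[0,0,0,0,0,0,1]])

```text
clock: 17.0
eef_pos: [0.5141, -0.0087, 0.0485]
tool_rot: [3.141, 0.045, -0.0]
wrist_force: [-0.5, -0.1, 1.4]
finger_gap: 0.0001
grasp_force: 0.6
```

Request:
apply_moves(commands=[[0,0,0.02,0,0,0,1],[0,0,0.02,0,0,0,1],[0,0,0,0,0,0,1]])

```text
clock: 17.3
eef_pos: [0.5141, -0.0087, 0.0473]
tool_rot: [3.141, 0.045, -0.0]
wrist_force: [-1.0, -0.8, 0.8]
finger_gap: 0.0003
grasp_force: 0.6
```

Request:
apply_moves(commands=[[0,0,0.02,0,0,0,1],[0,0,0.02,0,0,0,1],[0,0,0,0,0,0,1]])

```text
clock: 17.6
eef_pos: [0.5141, -0.0088, 0.0461]
tool_rot: [3.141, 0.044, -0.0]
wrist_force: [-1.6, 0.0, 1.3]
finger_gap: 0.0
grasp_force: 0.6
```

Request:
apply_moves(commands=[[0,0,0.02,0,0,0,1],[0,0,0.02,0,0,0,1],[0,0,0,0,0,0,1]])

```text
clock: 17.9
eef_pos: [0.5141, -0.0087, 0.0449]
tool_rot: [3.141, 0.045, -0.0]
wrist_force: [-1.7, -0.8, 1.5]
finger_gap: 0.0001
grasp_force: 0.6
```

Request:
apply_moves(commands=[[0,0,0.02,0,0,0,1],[0,0,0.02,0,0,0,1],[0,0,0,0,0,0,1]])

```text
clock: 18.2
eef_pos: [0.5141, -0.0087, 0.0437]
tool_rot: [3.141, 0.045, -0.0]
wrist_force: [-0.4, -0.4, 2.1]
finger_gap: 0.0002
grasp_force: 0.6
```

Request:
apply_moves(commands=[[0,0,0.02,0,0,0,1],[0,0,0.02,0,0,0,1],[0,0,0,0,0,0,1]])

```text
clock: 18.5
eef_pos: [0.5141, -0.0087, 0.0425]
tool_rot: [3.141, 0.045, -0.0]
wrist_force: [0.0, 0.3, 0.6]
finger_gap: -0.0001
grasp_force: 0.6
```

Request:
apply_moves(commands=[[0,0,0.02,0,0,0,1],[0,0,0.02,0,0,0,1],[0,0,0,0,0,0,1]])

```text
clock: 18.8
eef_pos: [0.5141, -0.0087, 0.0413]
tool_rot: [3.141, 0.045, -0.0]
wrist_force: [-1.1, -0.2, 1.6]
finger_gap: -0.0001
grasp_force: 0.7
```

Request:
apply_moves(commands=[[0,0,0.02,0,0,0,1],[0,0,0.02,0,0,0,1],[0,0,0,0,0,0,1]])

```text
clock: 19.1
eef_pos: [0.5141, -0.0088, 0.0406]
tool_rot: [3.141, 0.044, -0.0]
wrist_force: [-3.8, 0.5, 5.2]
finger_gap: -0.0
grasp_force: 3.0
```

Request:
apply_moves(commands=[[0,0,0.015,0,0,0,1],[0,0,0.01,0,0,0,1],[0,0,0,0,0,0,1]])

```text
clock: 19.4
eef_pos: [0.5141, -0.0087, 0.0405]
tool_rot: [3.14, 0.045, -0.001]
wrist_force: [-4.9, 0.0, 10.5]
finger_gap: 0.0
grasp_force: 5.5
```

Request:
apply_moves(commands=[[0,0,0.01,0,0,0,1],[0,0,0.01,0,0,0,1],[0,0,0,0,0,0,1]])

```text
clock: 19.7
eef_pos: [0.5141, -0.0088, 0.0402]
tool_rot: [3.14, 0.045, -0.001]
wrist_force: [-6.2, 0.5, 12.5]
finger_gap: 0.0001
grasp_force: 6.8
```

Request:
apply_moves(commands=[[-0.02,0,0,0,0,0,1],[0,0,0,0,0,0,1],[0,0,0,0,0,0,1]])

```text
clock: 20.0
eef_pos: [0.514, -0.0088, 0.0402]
tool_rot: [3.14, 0.044, 0.001]
wrist_force: [-5.0, 0.1, 11.5]
finger_gap: -0.0004
grasp_force: 5.9
```

Run:
```python
from rig import r
from h import *
import cv2
print(go(r.observe(),.51,-.008,.04,.027))
c=r.camera("scene");print(r.observe()["wrist_force"])
cv2.imwrite("pics/s6.png",cv2.resize(c["image"][150:260,180:310,::-1],None,fx=5,fy=5,interpolation=cv2.INTER_CUBIC))
```

```text
pos [ 0.514  -0.0088  0.0402] xaxis [9.996e-01 2.830e-02 8.000e-04] zaxis [ 8.e-04 -8.e-04 -1.e+00] shift [-0.134 -0.03   0.007] turn [ 0.0003 -0.0002  0.0004] F [-5.03  0.12 11.47] gap -0.0004 t 20.00
[-4.60307536  1.17766294 11.08115165]
```

View pics/s6.png

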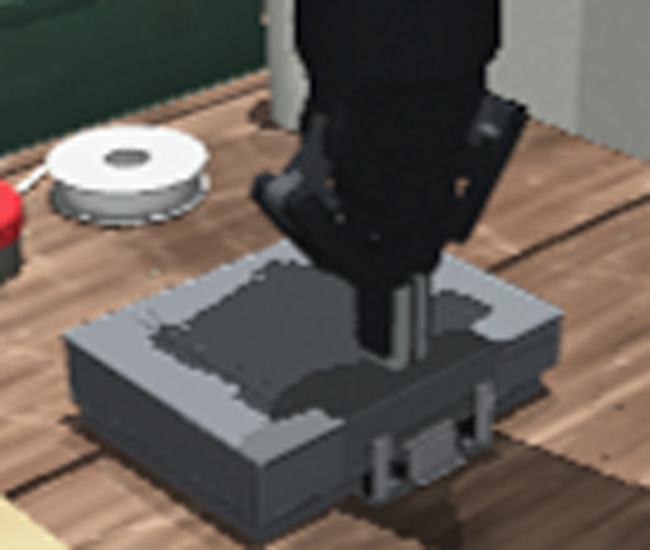

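The lid is almost level and the fingertips press near its front edge at (400,360), just behind the catch at (430,460). I'll back off slightly to release the drag, move 5 mm nearer the edge and press again in finer steps.

Request:
apply_moves(commands=[[0,0,-0.08,0,0,0,1],[-0.1,0,0,0,0,0,1],[-0.08,0,0,0,0,0,1],[0,0,0.04,0,0,0,1],[0,0,0.02,0,0,0,1],[0,0,0,0,0,0,1]])

```text
clock: 20.65
eef_pos: [0.5081, -0.0089, 0.0403]
tool_rot: [3.141, 0.044, -0.0]
wrist_force: [-2.6, 0.2, 10.4]
finger_gap: 0.0003
grasp_force: 5.4
```

Request:
apply_moves(commands=[[0,0,0.01,0,0,0,1],[0,0,0.01,0,0,0,1],[0,0,0,0,0,0,1]])

```text
clock: 20.95
eef_pos: [0.5082, -0.0089, 0.0402]
tool_rot: [3.14, 0.044, -0.001]
wrist_force: [-4.0, -0.0, 15.0]
finger_gap: -0.0002
grasp_force: 7.5
```

The force is now 15 N with almost no travel, which could be the stops rather than the catch. I'll lift clear and check whether the lid stays shut.

```bash
cat > lid.py <<'E'
from rig import r
from h import *
import numpy as np
c=r.camera("scene");P=cloud(c);x,y,z=P[...,0],P[...,1],P[...,2]
s=(x>.497)&(x<.60)&(y>.025)&(y<.068)&(z>.033)&(z<.12)
Q=P[s]
for _ in range(4):
    A=np.c_[Q[:,0]-.616,Q[:,1],np.ones(len(Q))];k=np.linalg.lstsq(A,Q[:,2],rcond=None)[0];e=Q[:,2]-A@k
    Q=Q[abs(e)<max(.0015,1.5*e.std())]
print("lid angle",-np.arctan(k[0]),"z at hinge",k[2],"n",len(Q)); print(go(r.observe(),.51,-.008,.04,.027))
E
python3 lid.py
```

```text
lid angle -0.01659025229015664 z at hinge 0.04203798433270381 n 604
pos [ 0.5082 -0.0089  0.0402] xaxis [ 9.996e-01  2.840e-02 -4.000e-04] zaxis [-4.e-04 -1.e-03 -1.e+00] shift [ 0.062 -0.029  0.006] turn [0.0003 0.0001 0.0004] F [-4.03 -0.47 14.75] gap -0.0001 t 21.00
```

Request:
apply_moves(commands=[[0,0,-0.1,0,0,0,1],[0,0,-0.2,0,0,0,1],[0,0,-0.3,0,0,0,1],[0,0,0,0,0,0,1],[0,0,0,0,0,0,1]])

```text
clock: 21.5
eef_pos: [0.5083, -0.0089, 0.0571]
tool_rot: [3.141, 0.044, 0.001]
wrist_force: [-0.3, 0.5, 0.9]
finger_gap: -0.0004
grasp_force: 0.6
```

```bash
python3 lid.py
```

```text
lid angle 0.1265995549030239 z at hinge 0.04184844880299012 n 510
pos [ 0.5083 -0.0089  0.0569] xaxis [9.996e-01 2.830e-02 5.000e-04] zaxis [ 5.e-04 -1.e-04 -1.e+00] shift [ 0.059 -0.029  0.563] turn [ 0.     -0.0002  0.0004] F [-0.02  0.52  1.32] gap -0.0000 t 21.55
```

The lid sprang back up, so it isn't latched and that was the catch itself. With the lid angle below 0, the rear corner of the fingertips carries the load, so I'll press about 6 mm nearer the edge to gain leverage.

Request:
apply_moves(commands=[[-0.1,0,0.1,0,0,0,1],[-0.11,0,0.1,0,0,0,1],[0,0,0.1,0,0,0,1],[0,0,0.1,0,0,0,1],[0,0,0.1,0,0,0,1],[0,0,0.04,0,0,0,1],[0,0,0,0,0,0,1],[0,0,0,0,0,0,1]])

```text
clock: 22.35
eef_pos: [0.5015, -0.0092, 0.0405]
tool_rot: [3.141, 0.044, -0.001]
wrist_force: [-2.6, 0.1, 2.8]
finger_gap: 0.0002
grasp_force: 1.8
```

Request:
apply_moves(commands=[[-0.002,0,0.012,0,0,0,1],[-0.002,0,0.012,0,0,0,1],[0,0,0,0,0,0,1]])

```text
clock: 22.65
eef_pos: [0.5015, -0.0091, 0.0403]
tool_rot: [3.141, 0.045, -0.001]
wrist_force: [-3.8, 1.0, 7.9]
finger_gap: -0.0001
grasp_force: 3.7
```

Request:
apply_moves(commands=[[-0.002,0,0.01,0,0,0,1],[-0.002,0,0.01,0,0,0,1],[0,0,0,0,0,0,1]])

```text
clock: 22.95
eef_pos: [0.5015, -0.0092, 0.0402]
tool_rot: [3.14, 0.045, -0.001]
wrist_force: [-6.6, -0.4, 11.3]
finger_gap: 0.0
grasp_force: 5.6
```

Request:
apply_moves(commands=[[-0.03,0,0,0,0,0,1],[0,0,0.01,0,0,0,1],[0,0,0,0,0,0,1]])

```text
clock: 23.25
eef_pos: [0.5015, -0.0091, 0.0402]
tool_rot: [3.141, 0.045, 0.002]
wrist_force: [-3.7, -0.5, 11.1]
finger_gap: -0.0001
grasp_force: 5.4
```

Request:
apply_moves(commands=[[-0.01,0,0.005,0,0,0,1],[0,0,0.005,0,0,0,1],[0,0,0,0,0,0,1]])

```text
clock: 23.55
eef_pos: [0.5015, -0.0091, 0.0402]
tool_rot: [3.141, 0.045, 0.003]
wrist_force: [-4.0, -1.0, 11.7]
finger_gap: -0.0002
grasp_force: 6.0
```

Request:
apply_moves(commands=[[0,0,0.01,0,0,0,1],[0,0,0,0,0,0,1]])

```text
clock: 23.75
eef_pos: [0.5014, -0.0091, 0.0398]
tool_rot: [3.141, 0.045, 0.003]
wrist_force: [-3.9, -0.1, 11.9]
finger_gap: -0.0001
grasp_force: 5.8
```

Request:
apply_moves(commands=[[-0.02,0,0.007,0,0,0,1],[0,0,0,0,0,0,1]])

```text
clock: 23.95
eef_pos: [0.5014, -0.0091, 0.0398]
tool_rot: [3.141, 0.045, 0.005]
wrist_force: [-1.4, -0.6, 11.2]
finger_gap: -0.0001
grasp_force: 5.6
```

Request:
apply_moves(commands=[[-0.003,0,0.01,0,0,0,1],[0,0,0.005,0,0,0,1],[0,0,0,0,0,0,1]])

```text
clock: 24.25
eef_pos: [0.5014, -0.0091, 0.0393]
tool_rot: [3.141, 0.045, 0.005]
wrist_force: [-2.3, -1.2, 10.8]
finger_gap: -0.0001
grasp_force: 5.4
```

Request:
apply_moves(commands=[[-0.003,0,0.01,0,0,0,1],[0,0,0.005,0,0,0,1],[0,0,0,0,0,0,1]])

```text
clock: 24.55
eef_pos: [0.5012, -0.0091, 0.0382]
tool_rot: [3.141, 0.045, 0.005]
wrist_force: [-0.1, -0.1, 5.5]
finger_gap: -0.0001
grasp_force: 2.8
```

Request:
apply_moves(commands=[[-0.002,0,0.01,0,0,0,1],[0,0,0.01,0,0,0,1],[0,0,0,0,0,0,1]])

```text
clock: 24.85
eef_pos: [0.5009, -0.0091, 0.0372]
tool_rot: [3.141, 0.045, 0.005]
wrist_force: [2.5, -0.4, 2.9]
finger_gap: -0.0001
grasp_force: 1.5
```

Request:
apply_moves(commands=[[-0.002,0,0.01,0,0,0,1],[0,0,0.01,0,0,0,1],[0,0,0,0,0,0,1]])

```text
clock: 25.15
eef_pos: [0.4989, -0.0092, 0.0357]
tool_rot: [-3.141, -0.045, 0.002]
wrist_force: [1.3, 0.0, 0.6]
finger_gap: 0.0
grasp_force: 0.6
```

Request:
apply_moves(commands=[[-0.002,0,0.01,0,0,0,1],[0,0,0.01,0,0,0,1],[0,0,0,0,0,0,1]])

```text
clock: 25.45
eef_pos: [0.4989, -0.0092, 0.0352]
tool_rot: [3.141, 0.045, -0.002]
wrist_force: [0.3, 0.1, 1.3]
finger_gap: -0.0002
grasp_force: 0.6
```

Request:
apply_moves(commands=[[0,0,0.01,0,0,0,1],[0,0,0.01,0,0,0,1],[0,0,0,0,0,0,1]])

```text
clock: 25.75
eef_pos: [0.499, -0.0092, 0.0347]
tool_rot: [3.141, 0.045, -0.002]
wrist_force: [-1.3, 1.0, 1.2]
finger_gap: 0.0002
grasp_force: 0.7
```

Request:
apply_moves(commands=[[0,0,-0.05,0,0,0,1],[0,0,-0.2,0,0,0,1],[0,0,-0.5,0,0,0,1],[0,0,-0.5,0,0,0,1],[0,0,0,0,0,0,1],[0,0,0,0,0,0,1]])

```text
clock: 26.35
eef_pos: [0.5001, -0.0094, 0.0734]
tool_rot: [3.14, 0.044, 0.003]
wrist_force: [1.2, -0.4, 0.8]
finger_gap: 0.0002
grasp_force: 0.0
```

```bash
python3 lid.py
```

```text
lid angle -0.05710245520554132 z at hinge 0.04205335965524135 n 640
pos [ 0.4995 -0.0094  0.0727] xaxis [9.996e-01 2.820e-02 6.000e-04] zaxis [ 6.e-04 -5.e-04 -1.e+00] shift [ 0.35  -0.036  1.09 ] turn [ 0.0002 -0.0002  0.0004] F [-1.25 -0.02  0.97] gap 0.0003 t 26.40
```

The lid stays shut at -0.057 rad with nothing touching it. I'll back away and hand in.

Request:
apply_moves(commands=[[0,0,-1,0,0,0,1],[0,0,-1,0,0,0,1],[0,0,-1,0,0,0,1],[0,0,0,0,0,0,1],[0,0,0,0,0,0,1]])

```text
clock: 26.9
eef_pos: [0.4993, -0.0093, 0.1623]
tool_rot: [3.141, 0.044, 0.0]
wrist_force: [-0.5, -1.0, -0.5]
finger_gap: -0.0003
grasp_force: 0.0
```

```bash
python3 lid.py; python3 -c "
from rig import r
print(r.hand_in())"
```

```text
lid angle -0.05802795163131299 z at hinge 0.04198710552331542 n 645
pos [ 0.4986 -0.0093  0.1614] xaxis [ 0.9996  0.0283 -0.0017] zaxis [-1.7e-03 -1.0e-04 -1.0e+00] shift [ 0.386 -0.032  4.045] turn [0.     0.0005 0.0004] F [ 0.5   0.6  -0.73] gap 0.0001 t 26.95
the job is handed in; nothing more can be done
None
```

The glass cutter is in the case and the lid is latched, holding by itself at about -0.06 rad; the highest wrist force I read while pressing was about 15.5 N, the bystanders were left alone, and I handed in at 27 s (no verdict came back).

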